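# Load the bench pastry filler with a fresh cartridge

## Robot

A 7-joint arm with a two-finger parallel gripper is mounted at the origin on a cart in front of the work surface, level with it; the furniture and walls round the work are solid. World frame = base frame: x ahead of the robot, y to its left, z up, the work surface at z = 0. Lengths are in m, angles in rad, forces in N, time in s.
With the tool pointing down it reaches from about 0.35 to 0.9 m from the base axis. Payload 8.1 kg.
Tool frame: the origin (TCP) lies on the centre line of the jaws, within the pads' length; the fingertips stand 14 mm ahead of it and the grasp point (between the pads) lies 5 mm behind it; z points along the fingers, y is the direction in which the jaws open and shut (so a half turn about z gives the same grasp; the last joint's range is limited). The gripper opens to 92 mm and grips with 3 to 60 N. Pads are 19 mm wide; open, the fingers measure 130 mm over their backs; the gripper's body (75 mm by 190 mm) begins 47 mm behind the grasp point.
Start: joints at [-1.389, 0.434, 0.025, 1.573, -0.012, 1.134, -0.075], TCP at [0.176, 0.6, 0.241] pointing down, gripper open.
Joint ranges: [-2.62, 2.62], [-0.44, 2.09], [-1.27, 1.32], [0.08, 2.57], [-1.32, 4.46], [0.12, 2], [-2.74, 2.74]. Speed limits (rad/s): [2.22, 2.22, 3.01, 3.01, 3.14, 3.14, 3.14].

## Interface

Orientations are given as a rotation vector (axis times angle).
In Python, from cell import observe, eyes, arm gives the robot as it stands.
- The arm moves only by the tool step_arm, never from a script. Its argument "series" is a list that holds one entry, the list of rows, each a list of 5 numbers: the finger opening in m, from 0 to 0.0918, then the shift along the world's x, y, z in m, then the turn about the world's z in degrees. In form: [[[hand, dx, dy, dz, spin], ...]]. A call has 1 to 20 rows; each row is the pose to reach, as a shift and turn from the pose measured when the call began; what a row does not reach only later rows make up. A row lasts 1/12 s, in which the tool goes at most 41.7 mm and 7.16 degrees, less where a joint would pass 70% of its speed; a pose out of reach is approached as far as the arm can. A call with a gripper value outside its range is refused whole. The fingers move at their own pace and stop on an object; "squeeze" is the grip in N (left out, the last holds). Time passes only in rows, so rows that repeat a pose let the fingers close. It gives the time, the measured TCP pose, the force and the opening at its end, in the units of the state.
- observe(): the state, without advancing time (a new reading comes with each control period).
- eyes.get_image(name): name is "side" or "top" or "wrist"; returns (picture, depth): 480x640x3 uint8, red, green, blue; 480x640 float32, m along the optical axis (not along the pixel's ray), 0 where there is no reading.
- eyes.camera_params(name): a dict with "intrinsics" (3x3 intrinsics, pixels), "position" and "attitude" of the camera in the world. Camera axes: x right, y down, z forward; pixel columns grow to the right and rows downward; lengths in m; the calibration is good to about 2 mm. The wrist camera is an equidistant fisheye: a pixel r from the principal point sees the ray r / f radians off the axis. A picture is of the moment at which its call begins: read the wrist's pose just before it. camera_params takes no time and is no camera call; for the wrist camera it gives the pose at the moment of the call.
- arm.sign_off(): hands the job in, once; it reports no verdict.
The state is a dict: "clock": time; "joints": joint angles; "dq": joint speeds; "joint_efforts": joint torques, N m; "position": TCP position; "ee_rot": TCP orientation; "force": force on the tool from outside, world axes, zero at the start; "ft_torque": the same for the moment, N m; "width": opening from 0.0 (shut) to 1.0 (fully open).
Only numpy, scipy, OpenCV 4.12 (cv2) and the standard library are available. Lean on these libraries where they do the work, as an engineer would, in place of code of your own. Each camera call takes 0.05 s, during which the arm holds its last target.

## Task

Load the pastry filler with the fresh filling cartridge: throw the pawl right over, off the toothed rod, draw the rod all the way back to its stop, and lay the cartridge in the cradle with its nozzle in the slotted front plate. Then push the rod in until its pusher bears firmly on the piston hidden inside the cartridge, and drop the pawl back onto the teeth. The filler only stands on the counter, so feel your way and do not shove or drag it along, and leave the espresso cup alone.

Things in the scene. Friction and masses are not known exactly. Their poses are not given: they have to be found in the camera images.
- filler: metal bench filler standing loose; slides at roughly 20 N. Base 260x90x8 mm. Origin on the counter; x along the rod's axis to the front plate, z up. Rod and cartridge axis: y 0, 52 mm up. V saddles, tops 47 mm up, at x -24 and 42 (12 thick); guide plates x -72, -150 (68 high). Front plate 60 wide, 66 high, inner face x 78, slot 22 wide, open on top, its floor 36 up. Pawl pin at x -122, 84 up
- rod: loose toothed steel bar 16x12 mm in the guides (1 mm play), saw teeth on top every 12 mm: it clicks inward (filler +x); a lowered pawl stops it coming back. Origin: centre of the front face of its black pusher disc (30 mm across, 10 thick); axes as the filler's. Drawn fully back, the disc meets the guide plate, origin at filler x -58. Slides at under 3 N
- rod_grip (a point): upper part of the black upright grip on the rod's rear end, 237 mm behind the pusher's face and 34 mm above the rod's axis: a rounded plate 14 mm thick along the rod, 34 mm across, its top 14 mm above this point. Nothing is beside it within 40 mm
- pawl (a joint): turn of the pawl about its level cross pin (rad). About 0: tip between teeth; about 0.17: tip on a tooth; grows as it is lifted and thrown back toward the rod's grip; its barrel is above the pin at 1.3; it rests thrown over at 1.75 and stays there by its weight; let go below 1.3 it falls back on the teeth. Lifting it takes under 1 N
- thumb_barrel (a point): centre of the pawl's black thumb barrel, 14 mm thick, 26 mm long across the rod, ends free to pinch. It is 49.5 mm from the pin: at pawl 0, 48 mm ahead (filler x) and 12 mm above it; it swings about the pin in the filler's x-z plane
- cartridge: off-white tube 120 mm long, 46 across, 50 mm square end collars, 44 mm grey nozzle; about 0.2 kg. Origin: mid-tube on the axis; x to the nozzle. Fits the cradle with origin at filler x 3 to 17, slides forward at under 6 N and is home at x 18, z 52 mm, front collar on the plate. Rear end open, bore 40 mm; piston 20 to 50 mm inside, differs each time, no reading: feel it; it does not give
- espresso_cup: white espresso cup with a handle, 59x83x52 mm, a bystander; origin under its centre, z up

How it is judged:
By the outcome, as a careful person would: the job done as asked, in the order asked, and still so for the second after the job is handed in, with the robot touching nothing.
It also fails if it takes over 69 s, if anything falls off the work surface, if the arm or the gripper's body presses on something with over 40 N, if the wrist force passes 120 N, or if a joint passes its speed limit or range.

## Working session

There is one attempt and no reset: what is moved stays moved. The work goes in short steps, Python scripts to look and compute and a tool call to move; the robot and the scene stay as the last step left them, time stands still between calls to the robot, and variables do not carry over. Pictures are saved under pics/ and viewed, and the job is handed in when it is done.

Besides the shell and the picture viewer there is one more tool, called after "Request:" as name(argument=value, ...), one argument or row to a line, values as JSON. step_arm: Moves the arm, as the interface text tells. Its arguments: {"type":"object","properties":{"series":{"type":"array"},"squeeze":{"type":"number"}},"required":["series"]}

```bash
ls; mkdir -p pics; python3 - <<'E'
from cell import observe, eyes, arm
import cv2,numpy as np
print(observe())
for n in ["side","top","wrist"]:
    p=eyes.camera_params(n); print(n,p)
    im,d=eyes.get_image(n)
    cv2.imwrite(f"pics/{n}0.png",im[:,:,::-1]); np.save(f"pics/{n}0d.npy",d)
E
```

```text
pics
{'clock': 0.0, 'joints': array([-1.38861752,  0.43524116,  0.02495187,  1.57408587, -0.01159016,
        1.13399248, -0.07509092]), 'dq': array([-0.00058698, -0.00129417, -0.00056121, -0.00099438, -0.00128224,
        0.00029262,  0.00096499]), 'joint_efforts': array([ 5.04567215e-04, -6.67849731e+01,  9.84667428e-01, -3.14452851e+01,
       -6.05703495e-02,  4.31247451e-02,  1.77959864e-04]), 'position': array([0.17549883, 0.59935008, 0.23993776]), 'ee_rot': array([-4.45865798e-01, -3.10970941e+00,  2.48183742e-03]), 'force': array([ 0.15480306,  0.06481264, -0.48912248]), 'ft_torque': array([ 0.02397666, -0.0145438 , -0.06115129]), 'width': 0.9979674080419726}
side {'intrinsics': array([[583.70161354,   0.        , 320.43313187],
       [  0.        , 583.70161354, 237.84247329],
       [  0.        ,   0.        ,   1.        ]]), 'position': array([ 0.19474576, -0.87005889,  0.80961335]), 'attitude': array([-2.20185455,  0.30874631, -0.15877088])}
top {'intrinsics': array([[576.54243915,   0.        , 307.32182201],
       [  0.        , 576.54243915, 239.12636435],
       [  0.        ,   0.        ,   1.        ]]), 'position': array([0.19589098, 0.07630459, 1.36699762]), 'attitude': array([-1.98361551,  2.24925034, -0.22749659])}
wrist {'intrinsics': array([[371.64829954,   0.        , 318.47866501],
       [  0.        , 371.64829954, 243.21225553],
       [  0.        ,   0.        ,   1.        ]]), 'position': array([0.09895704, 0.62144907, 0.38489959]), 'attitude': array([2.31449388, 1.73479142, 0.25616625])}
```

View pics/side0.png

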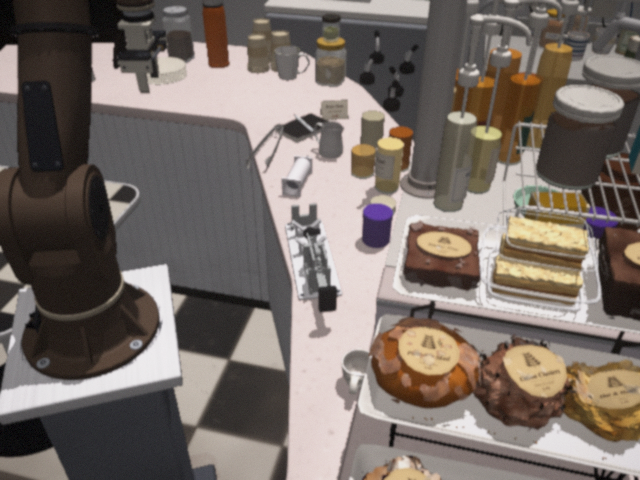

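View pics/top0.png

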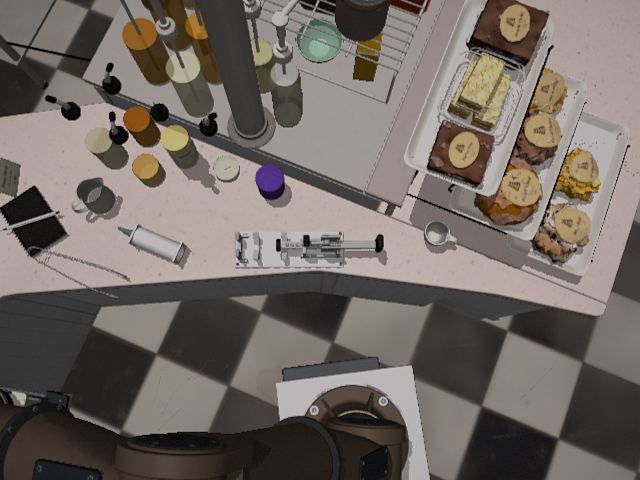

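View pics/wrist0.png

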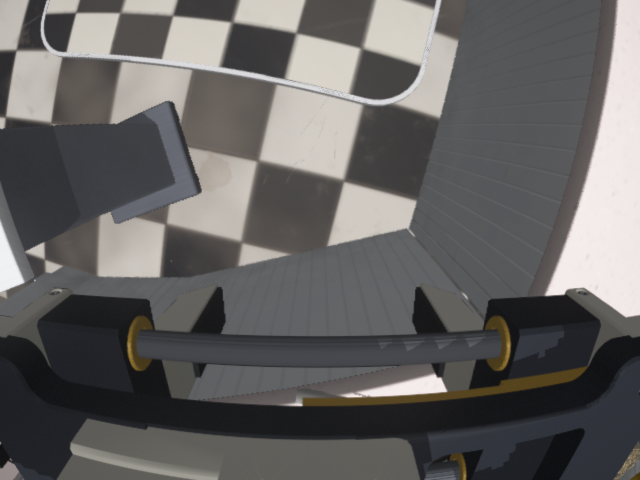

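```bash
cat > h.py <<'E'
from cell import observe, eyes, arm
import cv2,numpy as np
from scipy.spatial.transform import Rotation as R
np.set_printoptions(precision=4,suppress=True)
def ray(n,uv,p=None):
    p=p or eyes.camera_params(n); K=p["intrinsics"]; uv=np.atleast_2d(uv).astype(float)
    x=(uv-[K[0,2],K[1,2]])/K[0,0]
    if n=="wrist":
        r=np.linalg.norm(x,axis=1,keepdims=True); s=np.where(r>1e-9,np.sin(r)/np.maximum(r,1e-9),1)
        d=np.hstack([x*s,np.cos(r)])
    else: d=np.hstack([x,np.ones((len(x),1))])
    return p["position"],R.from_rotvec(p["attitude"]).apply(d)
def onz(n,uv,z,p=None):
    o,d=ray(n,uv,p); t=(z-o[2])/d[:,2]; return o+d*t[:,None]
def cloud(n,dep,p=None):
    p=p or eyes.camera_params(n); K=p["intrinsics"]
    v,u=np.mgrid[0:480,0:640]; uv=np.stack([u.ravel(),v.ravel()],1)
    o,d=ray(n,uv,p); P=o+d/( (R.from_rotvec(p["attitude"]).inv().apply(d))[:,2:3])*dep.ravel()[:,None]
    P=P.reshape(480,640,3); P[dep==0]=np.nan; return P
def proj(n,P,p=None):
    p=p or eyes.camera_params(n);K=p["intrinsics"]
    c=R.from_rotvec(p["attitude"]).inv().apply(np.atleast_2d(P)-p["position"])
    if n=="wrist":
        rr=np.linalg.norm(c[:,:2],axis=1,keepdims=True); th=np.arctan2(rr[:,0],c[:,2])[:,None]
        return c[:,:2]/np.maximum(rr,1e-9)*th*K[0,0]+[K[0,2],K[1,2]]
    return c[:,:2]/c[:,2:]*K[0,0]+[K[0,2],K[1,2]]
E
python3 - <<'E'
from h import *
im=cv2.imread("pics/top0.png")
a=cv2.resize(im[210:290,110:270],None,fx=5,fy=5,interpolation=cv2.INTER_CUBIC)
b=cv2.resize(im[210:290,230:390],None,fx=5,fy=5,interpolation=cv2.INTER_CUBIC)
cv2.imwrite("pics/topz_a.png",a);cv2.imwrite("pics/topz_b.png",b)
s=cv2.imread("pics/side0.png")
cv2.imwrite("pics/sidez.png",cv2.resize(s[140:340,240:420],None,fx=3,fy=3,interpolation=cv2.INTER_CUBIC))
for n in ["top","side"]:
    d=np.load(f"pics/{n}0d.npy"); print(n,(d>0).mean())
d=np.load("pics/top0d.npy");P=cloud("top",d)
for uv in [(200,270),(240,232),(379,243),(155,243),(285,243),(437,235)]: print(uv,P[uv[1],uv[0]])
E
```

```text
top 0.9959114583333334
side 0.996005859375
(200, 270) [ 0.4318  0.307  -0.0033]
(240, 232) [0.511  0.2016 0.0039]
(379, 243) [ 0.4244 -0.1134  0.1016]
(155, 243) [0.4987 0.3962 0.051 ]
(285, 243) [0.459  0.0959 0.0603]
(437, 235) [ 0.4439 -0.2698  0.0046]
```

View pics/topz_a.png

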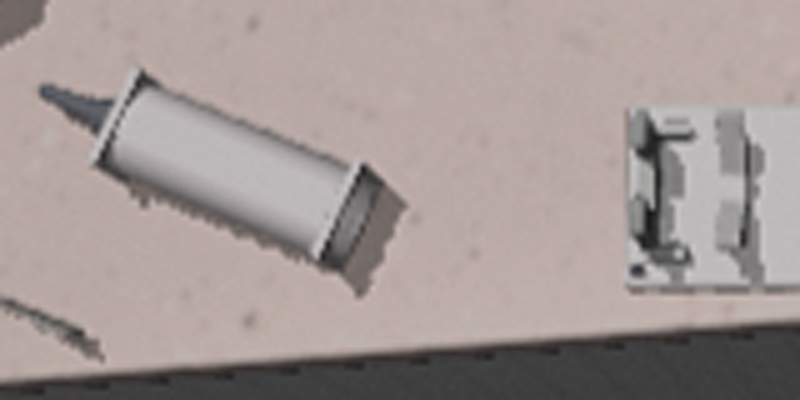

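View pics/topz_b.png

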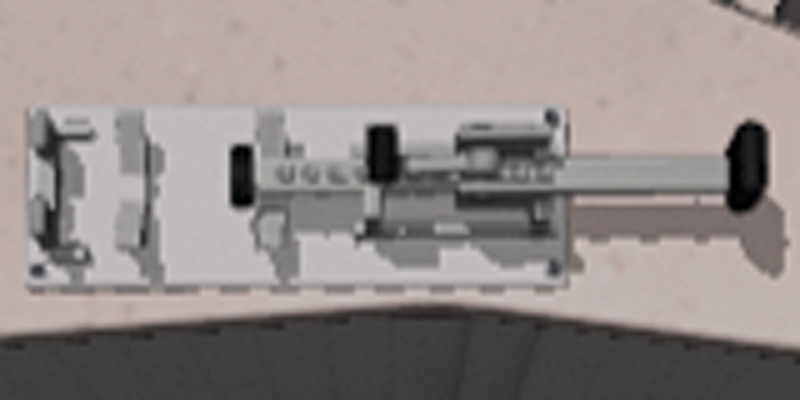

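View pics/sidez.png

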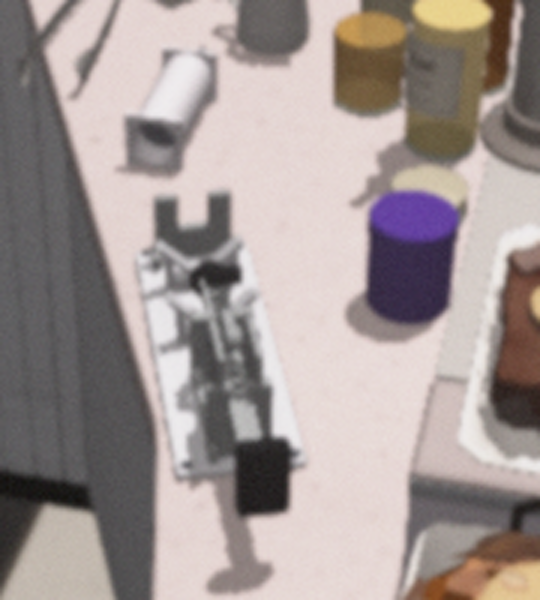

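```bash
python3 - <<'E'
from h import *
s=observe(); M=R.from_rotvec(s["ee_rot"]).as_matrix(); print("tool axes\n",M, "yaw of y deg",np.degrees(np.arctan2(M[1,1],M[0,1])))
im=cv2.imread("pics/top0.png"); d=np.load("pics/top0d.npy");P=cloud("top",d)
hsv=cv2.cvtColor(im,cv2.COLOR_BGR2HSV)
# plane check
reg=P[255:275,190:230].reshape(-1,3); print("table z",np.nanmedian(reg[:,2]),np.nanstd(reg[:,2]))
# base mask: low saturation bright
m=((hsv[...,1]<22)&(hsv[...,2]>120)).astype(np.uint8); 
k=np.zeros_like(m);k[222:280,225:352]=1
mm=cv2.morphologyEx(m*k,cv2.MORPH_CLOSE,np.ones((9,9)))
cn=max(cv2.findContours(mm,cv2.RETR_EXTERNAL,cv2.CHAIN_APPROX_NONE)[0],key=cv2.contourArea)
print("base rect px",cv2.boundingRect(cn),cv2.minAreaRect(cn))
cv2.imwrite("pics/mb.png",mm*255)
# edges by hand corners at z=.008
for z in (0.008,):
    c=np.array([[27,108],[567,108],[567,288],[27,288]])
    uv=(c+.5)/5-.5+[230,210]
    W=onz("top",uv,z); print(W, np.linalg.norm(W-np.roll(W,-1,0),axis=1))
    print("centre",W.mean(0)); ax=(W[0]+W[3]-W[1]-W[2]); print("yaw",np.degrees(np.arctan2(ax[1],ax[0])))
# cartridge
m=((hsv[...,1]<25)&(hsv[...,2]>120)).astype(np.uint8);k=np.zeros_like(m);k[218:270,120:192]=1
pts=P[218:272,112:195].reshape(-1,3); q=pts[pts[:,2]>0.044]; print(len(q)); r=cv2.minAreaRect(q[:,:2].astype(np.float32)); print("top strip",r, q[:,2].max())
q=pts[pts[:,2]>0.02]; r=cv2.minAreaRect(q[:,:2].astype(np.float32)); print(r)
E
```

```text
tool axes
 [[-0.9597  0.2811 -0.0002]
 [ 0.2811  0.9597 -0.0012]
 [-0.0001 -0.0012 -1.    ]] yaw of y deg 73.67626678068592
table z -0.0006137157414651817 0.0027950587091354322
base rect px (233, 230, 119, 45) ((292.0, 252.0), (44.0, 118.0), 90.0)
[[ 0.5135  0.213   0.008 ]
 [ 0.4809 -0.0456  0.008 ]
 [ 0.3939 -0.0335  0.008 ]
 [ 0.4261  0.2218  0.008 ]] [0.2606 0.0878 0.2573 0.0878]
centre [0.4536 0.0889 0.008 ]
yaw 82.81531326376927
510
top strip ((0.5014036297798157, 0.3969767093658447), (0.12087911367416382, 0.049762919545173645), 60.19590377807617) 0.05582501564881093
((0.494434118270874, 0.4173538088798523), (0.1679479479789734, 0.10750677436590195), 84.05488586425781)
```

Request:
step_arm(
  series=[
    [[0.09,0.03,-0.04,0.02,-7],[0.09,0.06,-0.08,0.04,-14],[0.09,0.09,-0.12,0.06,-21],[0.09,0.12,-0.16,0.06,-28],[0.09,0.15,-0.2,0.06,-35],[0.09,0.17,-0.24,0.06,-42],[0.09,0.19,-0.28,0.06,-49],[0.09,0.21,-0.32,0.06,-56],[0.09,0.22,-0.36,0.06,-63],[0.09,0.23,-0.4,0.06,-70],[0.09,0.24,-0.44,0.06,-77],[0.09,0.25,-0.48,0.06,-80.9],[0.09,0.26,-0.52,0.06,-80.9],[0.09,0.265,-0.55,0.06,-80.9],[0.09,0.27,-0.58,0.06,-80.9],[0.09,0.27,-0.58,0.06,-80.9]],
  ],
)

```text
clock: 1.48
position: [0.4454, 0.0163, 0.3003]
ee_rot: [-2.358, -2.075, 0.001]
force: [1.0, 0.6, -0.1]
width: 0.977
```

```bash
cat > snap.py <<'E'
from h import *
import sys,pickle
def snap(n,tag):
    s=observe();p=eyes.camera_params(n);im,d=eyes.get_image(n)
    cv2.imwrite(f"pics/{n}{tag}.png",im[:,:,::-1]);pickle.dump((p,d,s),open(f"pics/{n}{tag}.pkl","wb"))
    return s
if __name__=="__main__":
    for n in sys.argv[2:]:
        s=snap(n,sys.argv[1])
    M=R.from_rotvec(s["ee_rot"]).as_matrix()
    print(s["clock"],s["position"],"yaw y",np.degrees(np.arctan2(M[1,1],M[0,1])),"j",s["joints"],"F",s["force"],s["width"])
E
python3 snap.py 1 wrist
```

```text
1.4833 [0.4454 0.0163 0.3003] yaw y -7.316678053251825 j [-0.7467  0.0714  0.6453  1.9287 -0.0471  1.157  -0.2114] F [ 1.0441  0.6183 -0.1473] 0.9774675779380899
```

View pics/wrist1.png

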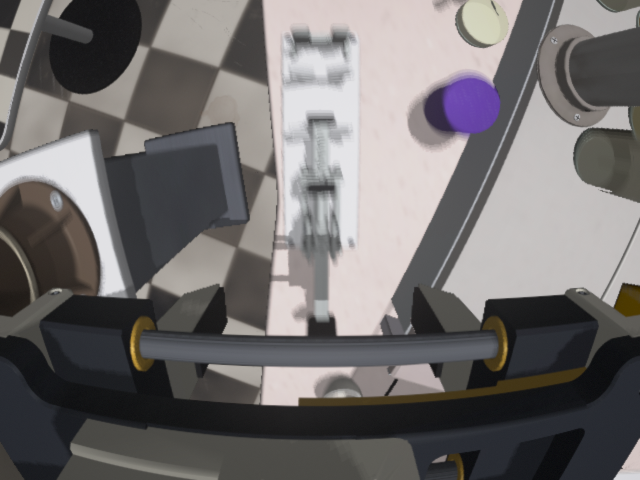

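```bash
python3 snap.py 2 wrist; python3 - <<'E'
from h import *
im=cv2.imread("pics/wrist2.png")
cv2.imwrite("pics/w2z.png",cv2.resize(im[15:345,230:420],None,fx=2.4,fy=2.4,interpolation=cv2.INTER_CUBIC)[:600*2])
z=cv2.resize(im[15:265,260:380],None,fx=4,fy=4,interpolation=cv2.INTER_CUBIC)
cv2.imwrite("pics/w2a.png",z[:520]);cv2.imwrite("pics/w2b.png",z[480:])
E
```

```text
1.5333 [0.4463 0.01   0.3007] yaw y -7.680273496207145 j [-0.7417  0.0715  0.6536  1.928  -0.0454  1.1568 -0.2052] F [-0.5602 -5.98    0.6404] 0.9784637841033844
```

View pics/w2a.png

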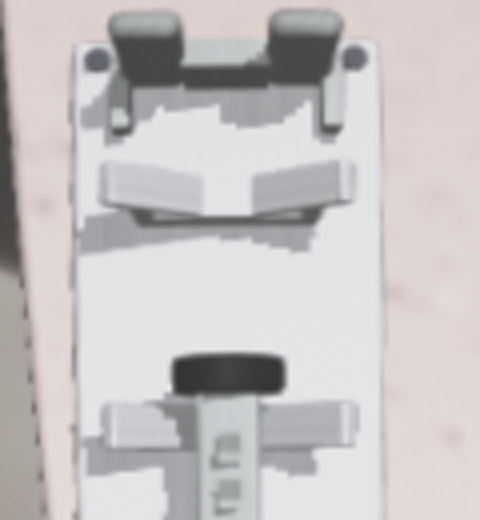

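View pics/w2b.png

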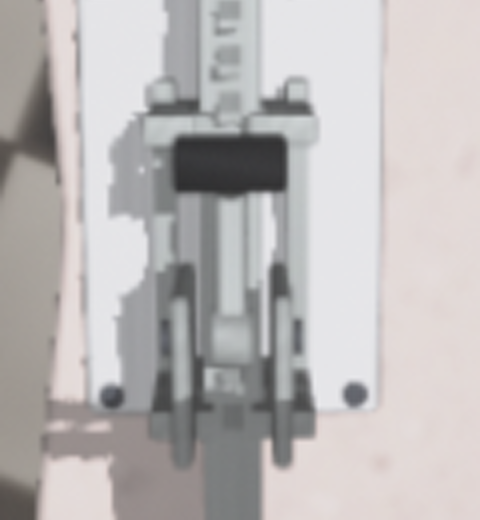

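```bash
cat > m.py <<'E'
from h import *
import pickle
p,d,s=pickle.load(open("pics/wrist2.pkl","rb"))
def px(x,y,b=0): return np.array([(x+.5)/4-.5+260,(y+480*b+.5)/4-.5+15])
def W(x,y,b,z): return onz("wrist",px(x,y,b),z,p)[0]
C=np.array([W(74,42,0,.008),W(378,42,0,.008),W(379,408,1,.008),W(90,408,1,.008)])
if __name__=="__main__":
    print("campos",p["position"],"tcp",s["position"])
    print(C, np.linalg.norm(C-np.roll(C,-1,0),axis=1), C.mean(0))
    S=np.array([W(97,60,0,.008),W(355,58,0,.008),W(354,393,1,.008),W(111,395,1,.008)]);print("screws",S,np.linalg.norm(S-np.roll(S,-1,0),axis=1),S.mean(0))
    a=S[0]+S[1]-S[2]-S[3];print("yaw",np.degrees(np.arctan2(a[1],a[0])))
    a=C[0]+C[1]-C[2]-C[3];print("yaw",np.degrees(np.arctan2(a[1],a[0])));yaw=np.arctan2(a[1],a[0])
    e=np.array([np.cos(yaw),np.sin(yaw)]);n=np.array([-e[1],e[0]])
    c=S.mean(0)[:2]
    def f(name,x,y,b,z):
        w=W(x,y,b,z);q=w[:2]-c;print(name,w,"x",q@e,"y",q@n)
    f("barrel",230,163,1,.096)
    f("disc front mid",229,355,0,.064)
    f("plate inner top L",145,40,0,.066);f("plate inner top R",306,38,0,.066)
    f("saddle top L",100,165,0,.047)
    f("guide1 rear top",330,445,0,.068)
    f("guide rear",300,435,1,.068)
    P=cloud("wrist",d,p)
    for (x,y,b) in [(230,163,1),(150,20,0),(229,380,0),(228,450,0)]:
        u=px(x,y,b).round().astype(int);print(P[u[1],u[0]], d[u[1],u[0]])
E
python3 m.py; python3 -c "
from h import *
s=observe();print(s['position'],eyes.camera_params('wrist')['position'],s['clock'])"
```

```text
campos [0.4562 0.0884 0.4454] tcp [0.4463 0.01   0.3007]
[[ 0.4272  0.2241  0.008 ]
 [ 0.5147  0.212   0.008 ]
 [ 0.4831 -0.0427  0.008 ]
 [ 0.3951 -0.0308  0.008 ]] [0.0883 0.2567 0.0888 0.2569] [0.455  0.0906 0.008 ]
screws [[ 0.4331  0.2172  0.008 ]
 [ 0.5073  0.2076  0.008 ]
 [ 0.476  -0.0369  0.008 ]
 [ 0.4022 -0.0276  0.008 ]] [0.0748 0.2465 0.0744 0.2467] [0.4546 0.0901 0.008 ]
yaw 82.7559712961521
yaw 82.88048681716805
barrel [0.4495 0.0481 0.096 ] x -0.0423010773617403 y -0.0001338789267233954
disc front mid [0.4586 0.1179 0.064 ] x 0.028112016355108918 y -0.00047631736202669484
plate inner top L [0.4488 0.2036 0.066 ] x 0.11193958633815833 y 0.019845448012509568
plate inner top R [0.489  0.1987 0.066 ] x 0.11199773468969272 y -0.020643212272435308
saddle top L [0.4321 0.1759 0.047 ] x 0.08233255525337625 y 0.03300463633984287
guide1 rear top [0.4805 0.0917 0.068 ] x 0.004809864335141409 y -0.02551510647986075
guide rear [ 0.4577 -0.0293  0.068 ] x -0.11810320124169364 y -0.017852103816314507
[0.4497 0.0502 0.1114] 0.33058524
[0.4506 0.208  0.0678] 0.32615387
[0.4578 0.1109 0.0676] 0.35446018
[0.4554 0.0938 0.0633] 0.36358407
[0.4459 0.0134 0.3005] [0.456  0.0917 0.4453] 1.5833
```

Request:
step_arm(
  series=[
    [[0.06,0.004,0.036,-0.04,0],[0.06,0.004,0.036,-0.08,0],[0.06,0.004,0.036,-0.12,0],[0.06,0.004,0.036,-0.14,0],[0.06,0.004,0.036,-0.14,0],[0.06,0.004,0.036,-0.14,0],[0.06,0.004,0.036,-0.14,0]],
  ],
)

```text
clock: 2.17
position: [0.4509, 0.0496, 0.1619]
ee_rot: [2.365, 2.066, 0.001]
force: [0.1, -0.6, -0.1]
width: 0.654
```

```bash
python3 snap.py 3 wrist
```

```text
2.1667 [0.4509 0.0496 0.1619] yaw y -7.725102183499304 j [-0.709   0.2714  0.5931  2.1111 -0.2066  0.8131 -0.125 ] F [ 0.077  -0.6478 -0.1428] 0.6540714426670597
```

View pics/wrist3.png

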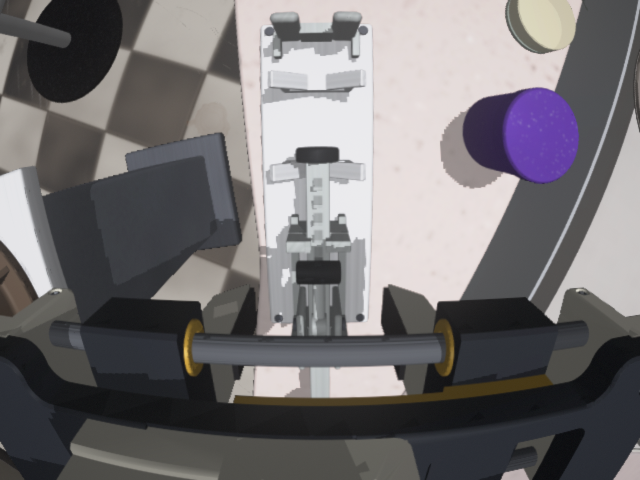

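```bash
python3 - <<'E'
from h import *
import pickle
p,d,s=pickle.load(open("pics/wrist3.pkl","rb"))
P=cloud("wrist",d,p)
print("barrel",P[266:277,312:325].reshape(-1,3).mean(0), onz("wrist",(318,271),.104,p))
print("disc front top",onz("wrist",(317,147.5),.066,p), "screws",onz("wrist",[(268,31),(366,30),(363,317),(279,317)],.008,p))
print("plate inner top",onz("wrist",[(286,24),(347,24)],.066,p))
# where finger tips would lie: TCP proj
print(proj("wrist",s["position"],p))
E
```

```text
barrel [0.4503 0.0517 0.1101] [[0.45   0.0494 0.104 ]]
disc front top [[0.4587 0.1183 0.066 ]] screws [[ 0.4326  0.2172  0.008 ]
 [ 0.5099  0.2075  0.008 ]
 [ 0.4794 -0.0383  0.008 ]
 [ 0.4035 -0.0279  0.008 ]]
plate inner top [[0.4501 0.2027 0.066 ]
 [0.4887 0.1974 0.066 ]]
[[319.9722 317.7468]]
```

Request:
step_arm(
  series=[
    [[0.06,-0.001,0,-0.03,0.5],[0.06,-0.001,0,-0.055,0.5],[0.06,-0.001,0,-0.063,0.5],[0.06,-0.001,0,-0.063,0.5],[0.02,-0.001,0,-0.063,0.5],[0.02,-0.001,0,-0.063,0.5],[0.02,-0.001,0,-0.063,0.5],[0.02,-0.001,0,-0.063,0.5],[0.02,-0.001,0,-0.063,0.5],[0.02,-0.001,0,-0.063,0.5]],
  ],
  squeeze=6,
)

```text
clock: 3.05
position: [0.4506, 0.0499, 0.0997]
ee_rot: [2.355, 2.076, 0.005]
force: [1.8, 0.3, 1.1]
width: 0.281
```

Request:
step_arm(
  series=[
    [[0.02,-0.0005,-0.0037,0.0069,0],[0.02,-0.001,-0.0083,0.013,0],[0.02,-0.0018,-0.0139,0.0184,0],[0.02,-0.0026,-0.0203,0.0228,0],[0.02,-0.0034,-0.0273,0.0261,0],[0.02,-0.0044,-0.0346,0.0283,0],[0.02,-0.0053,-0.0423,0.0293,0],[0.02,-0.0063,-0.05,0.0291,0],[0.02,-0.0073,-0.0575,0.0277,0],[0.02,-0.008,-0.064,0.0255,0],[0.02,-0.008,-0.064,0.0255,0],[0.02,-0.008,-0.064,0.0255,0]],
  ],
)

```text
clock: 4.05
position: [0.4425, -0.0151, 0.125]
ee_rot: [2.357, 2.074, 0.003]
force: [-1.2, -2.7, 5.1]
width: 0.282
```

```bash
python3 snap.py 4 wrist
```

```text
4.05 [ 0.4425 -0.0151  0.125 ] yaw y -7.303040313135285 j [-0.5464  0.3174  0.5762  2.1763 -0.2631  0.7106  0.0801] F [-1.1512 -2.6722  5.1223] 0.28215090621460476
```

View pics/wrist4.png

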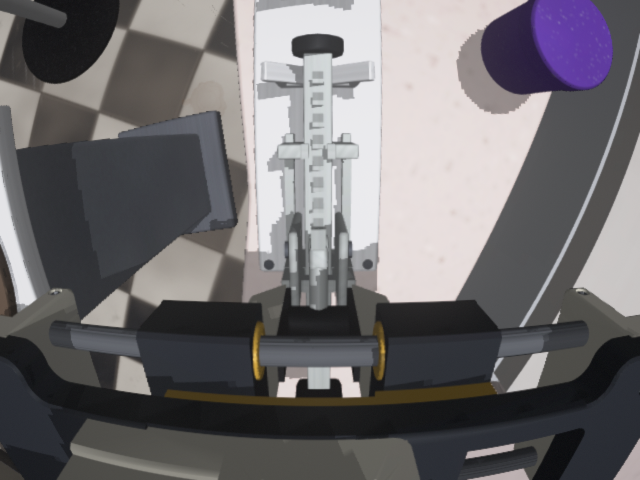

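Request:
step_arm(
  series=[
    [[0.06,0,0,0,0],[0.06,0,0,0,0],[0.06,0,0,0,0],[0.06,0,0,0.03,0],[0.065,0,0,0.06,0],[0.07,-0.002,-0.03,0.06,0],[0.07,-0.006,-0.065,0.06,0],[0.07,-0.013,-0.1,0.06,0],[0.07,-0.013,-0.102,0.06,0],[0.07,-0.013,-0.102,0.06,0],[0.07,-0.013,-0.102,0.06,0]],
  ],
)

```text
clock: 5.02
position: [0.4296, -0.1161, 0.1849]
ee_rot: [2.357, 2.075, 0.004]
force: [-0.0, -1.6, -0.2]
width: 0.764
```

```bash
python3 snap.py 5 wrist top
```

```text
5.0667 [ 0.4297 -0.1156  0.1848] yaw y -7.193054621807354 j [-0.4184  0.2248  0.6766  2.1065 -0.1857  0.8647  0.2412] F [0.2956 0.1215 0.1278] 0.7594877597277653
```

View pics/wrist5.png

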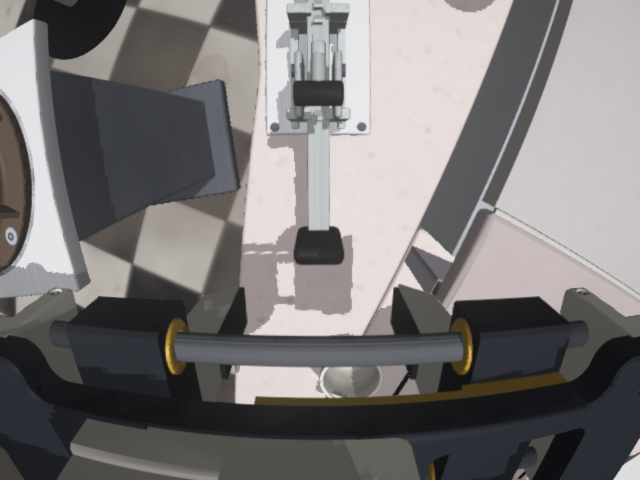

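View pics/top5.png

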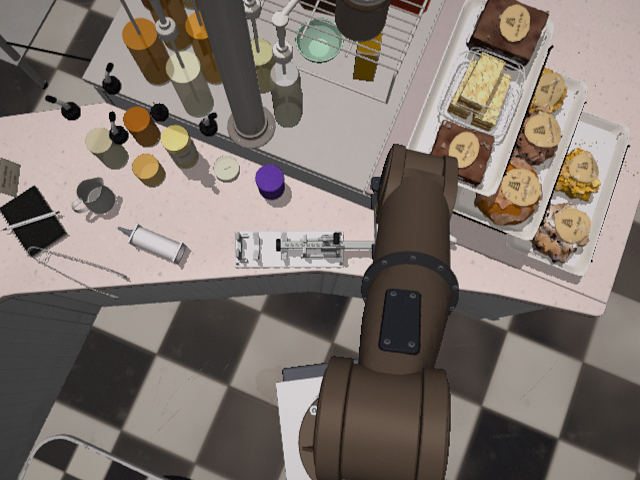

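```bash
python3 - <<'E'
from h import *
import pickle
p,d,s=pickle.load(open("pics/wrist5.pkl","rb"))
P=cloud("wrist",d,p)
for v in range(226,270,3): print(v,P[v,318], end=' ')
print(onz("wrist",(318,93),.129,p))
print(onz("wrist",(319,264),.098,p), P[93,318])
E
```

```text
226 [ 0.43   -0.1071  0.0573] 229 [ 0.4297 -0.1095  0.0573] 232 [ 0.4296 -0.1102  0.0631] 235 [ 0.4296 -0.1098  0.0728] 238 [ 0.4295 -0.1103  0.0787] 241 [ 0.4296 -0.1101  0.087 ] 244 [ 0.4295 -0.1107  0.092 ] 247 [ 0.4294 -0.1114  0.0962] 250 [ 0.4291 -0.1132  0.0971] 253 [ 0.4289 -0.115   0.098 ] 256 [ 0.4287 -0.1164  0.0998] 259 [ 0.4284 -0.1186  0.0994] 262 [ 0.4282 -0.1208  0.0993] 265 [ 0.4234 -0.1586  0.0021] 268 [ 0.423  -0.1617  0.0018] [[ 0.4415 -0.0165  0.129 ]]
[[ 0.4286 -0.1227  0.098 ]] [ 0.4414 -0.0173  0.1363]
```

Request:
step_arm(
  series=[
    [[0.07,-0.0005,-0.001,-0.04,0],[0.07,-0.0005,-0.001,-0.08,0],[0.07,-0.0005,-0.001,-0.1,0],[0.07,-0.0005,-0.001,-0.102,0],[0.07,-0.0005,-0.001,-0.102,0],[0.03,-0.0005,-0.001,-0.102,0],[0.03,-0.0005,-0.001,-0.102,0],[0.03,-0.0005,-0.001,-0.102,0],[0.03,-0.0005,-0.001,-0.102,0],[0.03,-0.0005,-0.001,-0.102,0],[0.03,-0.0005,-0.001,-0.102,0]],
  ],
  squeeze=10,
)

```text
clock: 6.03
position: [0.4296, -0.1162, 0.0833]
ee_rot: [2.354, 2.077, 0.005]
force: [-0.3, -0.5, 0.3]
width: 0.379
```

Request:
step_arm(
  series=[
    [[0.03,-0.001,-0.008,0,0],[0.03,-0.002,-0.016,0,0],[0.03,-0.003,-0.024,0,0],[0.03,-0.004,-0.032,0,0],[0.03,-0.005,-0.039,0,0],[0.03,-0.0057,-0.045,0,0],[0.03,-0.0057,-0.045,0,0]],
  ],
)

```text
clock: 6.62
position: [0.4235, -0.1632, 0.0833]
ee_rot: [2.356, 2.074, 0.004]
force: [-0.1, 0.2, -1.7]
width: 0.367
```

Request:
step_arm(
  series=[
    [[0.03,-0.0002,-0.002,0,0],[0.03,-0.0005,-0.004,0,0],[0.03,-0.0005,-0.004,0,0]],
  ],
)

```text
clock: 6.87
position: [0.423, -0.1671, 0.0833]
ee_rot: [2.356, 2.074, 0.004]
force: [0.2, -0.8, -2.2]
width: 0.373
```

Request:
step_arm(
  series=[
    [[0.03,-0.0002,-0.0015,0,0],[0.03,-0.0004,-0.003,0,0],[0.03,-0.0004,-0.003,0,0]],
  ],
)

```text
clock: 7.12
position: [0.423, -0.1677, 0.0831]
ee_rot: [-2.355, -2.079, -0.007]
force: [2.4, 9.5, -0.8]
width: 0.368
```

Request:
step_arm(
  series=[
    [[0.07,0.0002,0.002,0,0],[0.07,0.0002,0.002,0,0],[0.07,0.0002,0.002,0,0],[0.07,0.0002,0.002,0.01,0],[0.07,0.0002,0.002,0.045,0],[0.07,0.0002,0.002,0.085,0],[0.07,0.003,0.02,0.12,0],[0.07,0.006,0.05,0.14,0],[0.07,0.01,0.09,0.14,0],[0.07,0.014,0.13,0.14,0],[0.08,0.018,0.17,0.14,0],[0.09,0.022,0.21,0.14,0],[0.09,0.026,0.25,0.14,0],[0.09,0.03,0.29,0.14,0],[0.09,0.036,0.33,0.14,-4],[0.09,0.042,0.37,0.14,-8],[0.09,0.048,0.41,0.14,-12],[0.09,0.054,0.45,0.14,-16],[0.09,0.06,0.49,0.14,-20],[0.09,0.068,0.53,0.14,-22.6]],
  ],
)

```text
clock: 8.78
position: [0.4909, 0.364, 0.2241]
ee_rot: [2.719, 1.571, 0.007]
force: [0.9, 0.2, 0.2]
width: 0.98
```

Request:
step_arm(
  series=[
    [[0.09,0.003,0.008,0,0],[0.09,0.003,0.008,0,0],[0.09,0.003,0.008,0,0],[0.09,0.003,0.008,0,0]],
  ],
)

```text
clock: 9.12
position: [0.4943, 0.3698, 0.2245]
ee_rot: [2.719, 1.568, 0.007]
force: [0.7, -0.2, 0.2]
width: 0.981
```

```bash
python3 snap.py 6 wrist top
```

```text
9.1667 [0.4944 0.3697 0.2246] yaw y -30.103225685373545 j [-1.0886  0.4612  0.5258  1.6493 -0.2512  1.0949 -1.0187] F [ 0.2742  0.4775 -0.0255] 0.9789615268614652
```

View pics/wrist6.png

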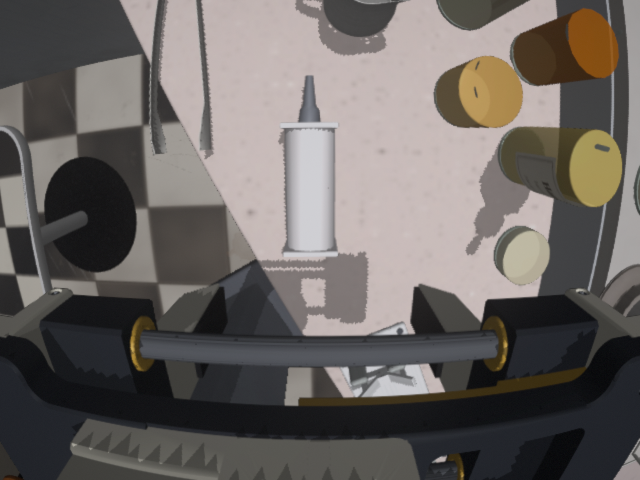

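```bash
python3 - <<'E'
from h import *
im=cv2.imread("pics/top6.png")
cv2.imwrite("pics/top6z.png",cv2.resize(im[210:290,230:390],None,fx=5,fy=5,interpolation=cv2.INTER_CUBIC))
E
```

```text
(no output)
```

View pics/top6z.png

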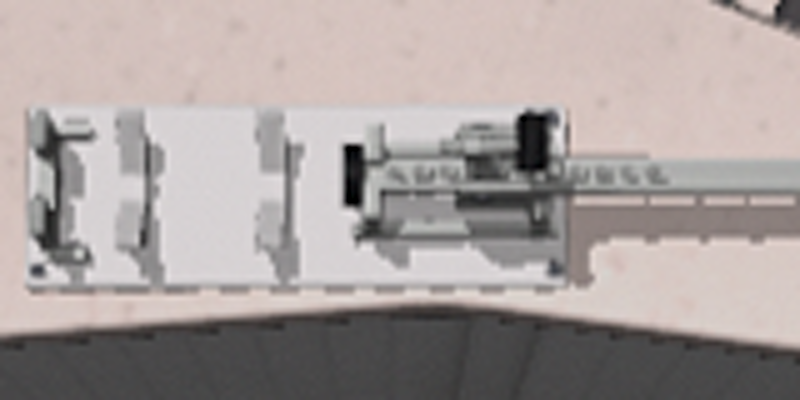

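```bash
python3 - <<'E'
from h import *
import pickle
p,d,s=pickle.load(open("pics/wrist6.pkl","rb"))
P=cloud("wrist",d,p)
im=cv2.imread("pics/wrist6.png")
cv2.imwrite("pics/w6z.png",cv2.resize(im[65:265,260:360],None,fx=4,fy=3,interpolation=cv2.INTER_CUBIC))
pts=P[60:262,270:350].reshape(-1,3);q=pts[pts[:,2]>.04];print(len(q),cv2.minAreaRect(q[:,:2].astype(np.float32)))
# axis from tube: highest points per row
A=[]
for v in range(135,245,5):
    row=P[v,285:337]; ok=row[:,2]>.03; A.append(row[ok][:,:2].mean(0))
A=np.array(A);vx,vy,x0,y0=cv2.fitLine(A.astype(np.float32),cv2.DIST_L2,0,.01,.01).ravel();print(np.degrees(np.arctan2(vy,vx)),x0,y0)
a,b=onz("wrist",(310.5,125),.05,p)[0],onz("wrist",(310.5,254),.05,p)[0];print(a,b,np.linalg.norm(a-b),(a+b)/2,np.degrees(np.arctan2(*(a-b)[[1,0]])))
E
```

```text
5583 ((0.501815140247345, 0.3984675109386444), (0.11990739405155182, 0.05048966035246849), 60.112709045410156)
60.51308 0.50300485 0.3998783
[0.5316 0.4471 0.05  ] [0.4737 0.3481 0.05  ] 0.11471603827035035 [0.5027 0.3976 0.05  ] 59.69400287145744
```

View pics/w6z.png

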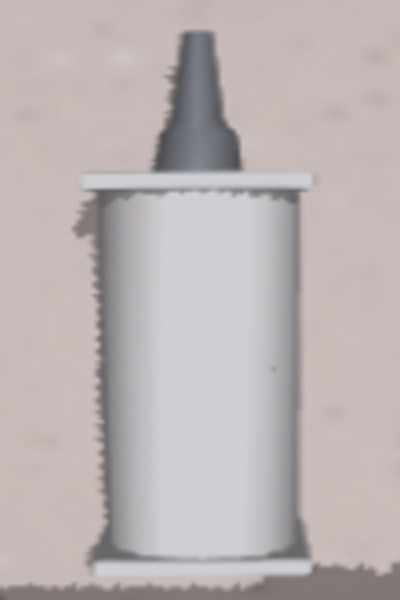

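Request:
step_arm(
  series=[
    [[0.09,0.004,0.015,-0.04,0],[0.09,0.0076,0.0285,-0.08,0],[0.09,0.0076,0.0285,-0.12,0],[0.09,0.0076,0.0285,-0.16,0],[0.09,0.0076,0.0285,-0.19,0],[0.09,0.0076,0.0285,-0.202,0],[0.09,0.0076,0.0285,-0.202,0],[0.09,0.0076,0.0285,-0.202,0],[0.035,0.0076,0.0285,-0.202,0],[0.035,0.0076,0.0285,-0.202,0],[0.035,0.0076,0.0285,-0.202,0],[0.035,0.0076,0.0285,-0.202,0],[0.035,0.0076,0.0285,-0.202,0],[0.035,0.0076,0.0285,-0.202,0]],
  ],
  squeeze=20,
)

```text
clock: 10.38
position: [0.502, 0.3986, 0.0231]
ee_rot: [2.721, 1.568, 0.008]
force: [-0.3, 0.2, 0.2]
width: 0.594
```

Request:
step_arm(
  series=[
    [[0.035,0,0,0,0],[0.035,0,0,0,0],[0.035,0,0,0,0],[0.035,0,0,0,0]],
  ],
)

```text
clock: 10.72
position: [0.502, 0.3986, 0.0232]
ee_rot: [2.721, 1.568, 0.008]
force: [-0.4, -0.0, 2.5]
width: 0.501
```

Request:
step_arm(
  series=[
    [[0.035,0,0,0.02,0],[0.035,0,0,0.05,0],[0.035,0,0,0.085,0],[0.035,-0.003,-0.02,0.115,2],[0.035,-0.008,-0.05,0.12,5],[0.035,-0.013,-0.085,0.12,8],[0.035,-0.019,-0.12,0.12,12],[0.035,-0.025,-0.155,0.12,16],[0.035,-0.03,-0.19,0.12,20],[0.035,-0.035,-0.22,0.12,22.9],[0.035,-0.04,-0.245,0.12,22.9],[0.035,-0.041,-0.258,0.12,22.9],[0.035,-0.0414,-0.264,0.12,22.9],[0.035,-0.0414,-0.264,0.12,22.9],[0.035,-0.0414,-0.264,0.12,22.9],[0.035,-0.0414,-0.264,0.12,22.9]],
  ],
)

```text
clock: 12.05
position: [0.4609, 0.1364, 0.1431]
ee_rot: [2.354, 2.08, 0.009]
force: [0.2, -0.1, -2.7]
width: 0.5
```

```bash
python3 snap.py 7 wrist side
```

```text
12.1 [0.4608 0.1363 0.143 ] yaw y -7.06799958256348 j [-0.732   0.3271  0.4238  2.0667 -0.1921  0.7788 -0.3148] F [-0.6458  0.526  -2.2862] 0.4993779797132138
```

View pics/wrist7.png

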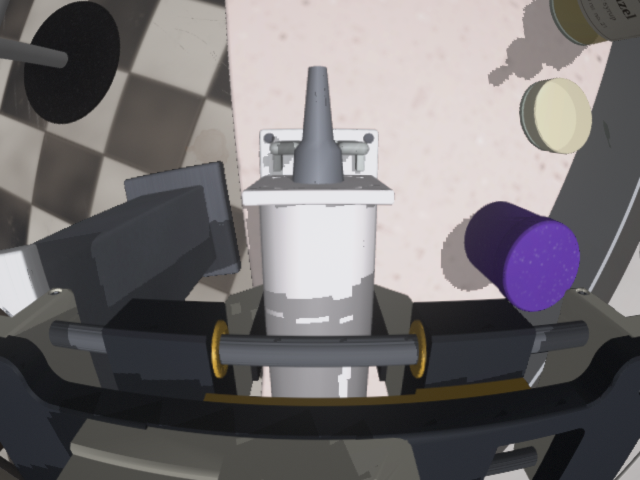

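View pics/side7.png

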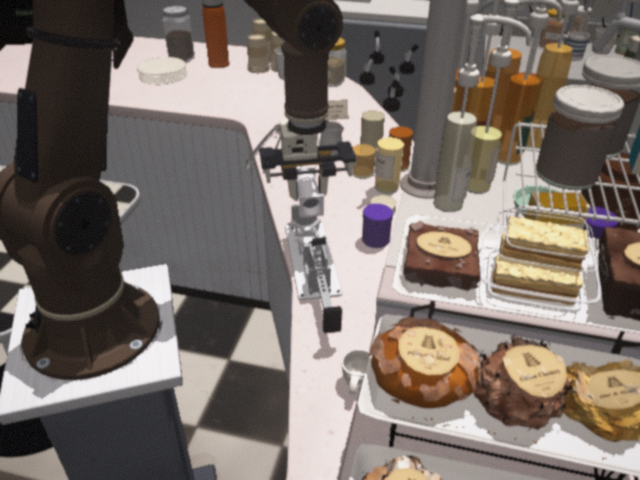

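Request:
step_arm(
  series=[
    [[0.035,0,-0.001,-0.02,0.1],[0.035,0,-0.001,-0.04,0.1],[0.035,0,-0.001,-0.055,0.1],[0.035,0,-0.001,-0.07,0.1],[0.035,0,-0.001,-0.08,0.1],[0.035,0,-0.001,-0.085,0.1],[0.035,0,-0.001,-0.087,0.1],[0.035,0,-0.001,-0.087,0.1]],
  ],
)

```text
clock: 12.82
position: [0.4608, 0.1353, 0.0559]
ee_rot: [2.352, 2.083, 0.008]
force: [-1.0, 0.5, -1.8]
width: 0.501
```

```bash
python3 snap.py 8 wrist
```

```text
12.8167 [0.4608 0.1353 0.0559] yaw y -6.950578214090776 j [-0.6585  0.4716  0.3474  2.1392 -0.2942  0.5699 -0.2188] F [-0.997   0.4772 -1.822 ] 0.501013664929877
```

View pics/wrist8.png

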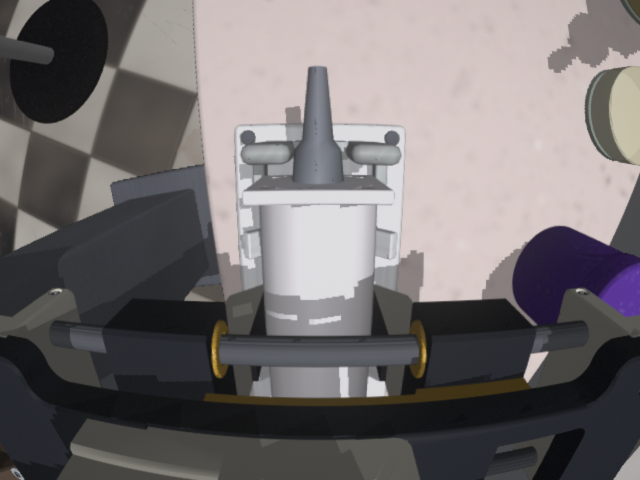

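Request:
step_arm(
  series=[
    [[0.035,0,0,-0.0015,-0.2],[0.035,0,0,-0.003,-0.2],[0.035,0,0,-0.004,-0.2],[0.035,0,0,-0.005,-0.2],[0.035,0,0,-0.005,-0.2]],
  ],
)

```text
clock: 13.28
position: [0.461, 0.1353, 0.0513]
ee_rot: [2.356, 2.078, 0.009]
force: [0.7, -0.7, -2.6]
width: 0.498
```

Request:
step_arm(
  series=[
    [[0.035,0,0,-0.001,0],[0.035,0,0,-0.002,0],[0.035,0,0,-0.002,0]],
  ],
)

```text
clock: 13.53
position: [0.4615, 0.1354, 0.0501]
ee_rot: [2.356, 2.078, 0.011]
force: [-2.6, -0.6, 11.7]
width: 0.501
```

Request:
step_arm(
  series=[
    [[0.07,0,0,0.001,0],[0.07,0,0,0.001,0],[0.07,0,0,0.001,0],[0.07,0,0,0.001,0],[0.07,0,0,0.02,0],[0.07,0,0,0.06,0],[0.07,0,0,0.1,0],[0.07,0,-0.03,0.12,0],[0.07,-0.003,-0.05,0.12,0],[0.07,-0.005,-0.05,0.12,0],[0.07,-0.005,-0.05,0.12,0]],
  ],
)

```text
clock: 14.45
position: [0.456, 0.0846, 0.1702]
ee_rot: [-2.359, -2.075, -0.012]
force: [0.1, 0.2, -0.7]
width: 0.76
```

```bash
python3 snap.py 9 wrist
```

```text
14.45 [0.456  0.0846 0.1702] yaw y -7.31272394806034 j [-0.6781  0.2606  0.468   2.0763 -0.1629  0.8317 -0.2419] F [ 0.0871  0.1932 -0.6674] 0.7604583407768679
```

View pics/wrist9.png

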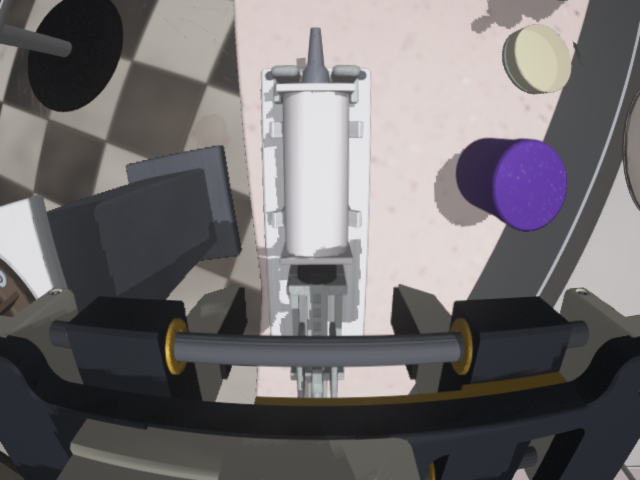

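Request:
step_arm(
  series=[
    [[0.07,0,-0.02,0.015,0],[0.07,-0.005,-0.05,0.015,0],[0.07,-0.01,-0.09,0.015,0],[0.07,-0.015,-0.13,0.015,0],[0.07,-0.02,-0.17,0.015,0],[0.07,-0.026,-0.205,0.015,0],[0.07,-0.031,-0.235,0.015,0],[0.07,-0.033,-0.252,0.01,0],[0.07,-0.033,-0.252,-0.02,0],[0.07,-0.033,-0.252,-0.055,0],[0.07,-0.033,-0.252,-0.055,0],[0.07,-0.033,-0.252,-0.055,0]],
  ],
)

```text
clock: 15.5
position: [0.4219, -0.1655, 0.1136]
ee_rot: [-2.353, -2.075, -0.006]
force: [-0.4, 0.6, 0.9]
width: 0.76
```

```bash
python3 snap.py 10 wrist side
```

```text
15.55 [ 0.423  -0.1659  0.115 ] yaw y -7.185921423711834 j [-0.1707  0.3525  0.5499  2.1575 -0.2928  0.7006  0.4523] F [0.0102 0.2843 1.1936] 0.7619099238010739
```

View pics/wrist10.png

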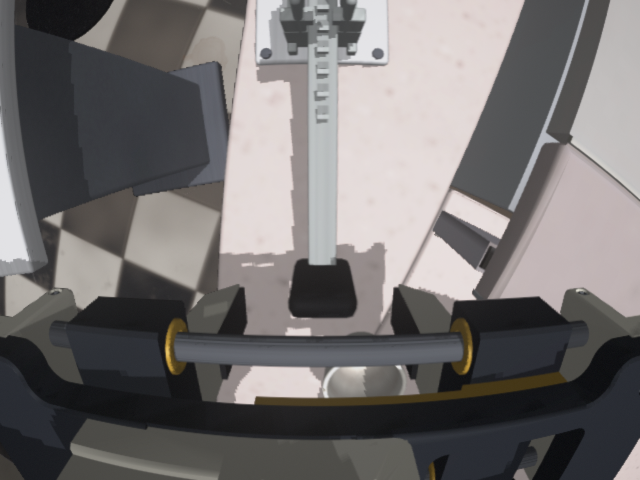

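```bash
python3 - <<'E'
from h import *
import pickle
p,d,s=pickle.load(open("pics/wrist10.pkl","rb"))
P=cloud("wrist",d,p)
for v in range(262,322,6): print(v,P[v,323], end=' ')
E
```

```text
262 [ 0.4245 -0.1593  0.0585] 268 [ 0.4242 -0.1613  0.0628] 274 [ 0.4241 -0.1614  0.0718] 280 [ 0.424  -0.1617  0.0795] 286 [ 0.4239 -0.1616  0.0878] 292 [ 0.4238 -0.1624  0.0932] 298 [ 0.4236 -0.1638  0.0971] 304 [ 0.4232 -0.1667  0.0977] 310 [ 0.4228 -0.17    0.0976] 316 [ 0.4223 -0.1741  0.096 ]
```

Request:
step_arm(
  series=[
    [[0.07,0.0005,-0.002,-0.015,0],[0.07,0.0005,-0.002,-0.032,0],[0.07,0.0005,-0.002,-0.032,0],[0.03,0.0005,-0.002,-0.032,0],[0.03,0.0005,-0.002,-0.032,0],[0.03,0.0005,-0.002,-0.032,0],[0.03,0.0005,-0.002,-0.032,0],[0.03,0.0005,-0.002,-0.032,0],[0.03,0.0005,-0.002,-0.032,0],[0.03,0.0005,-0.002,-0.032,0]],
  ],
  squeeze=20,
)

```text
clock: 16.43
position: [0.4244, -0.1681, 0.084]
ee_rot: [2.356, 2.078, 0.012]
force: [-0.3, 1.1, 1.2]
width: 0.37
```

Request:
step_arm(
  series=[
    [[0.03,0.0006,0.005,0,0],[0.03,0.0013,0.01,0,0],[0.03,0.0019,0.015,0,0],[0.03,0.0025,0.02,0,0],[0.03,0.0031,0.0245,0,0],[0.03,0.0031,0.0245,0,0]],
  ],
)

```text
clock: 16.93
position: [0.4279, -0.144, 0.0843]
ee_rot: [2.355, 2.077, 0.011]
force: [-0.7, -4.4, 4.3]
width: 0.371
```

Request:
step_arm(
  series=[
    [[0.03,-0.0002,0.001,0,0],[0.03,0,0.002,0,0],[0.03,0.0002,0.003,0,0],[0.03,0.0003,0.004,0,0]],
  ],
)

```text
clock: 17.27
position: [0.4283, -0.1408, 0.0845]
ee_rot: [2.354, 2.075, 0.01]
force: [-1.7, -6.7, 4.8]
width: 0.37
```

Request:
step_arm(
  series=[
    [[0.03,0,0,0,0],[0.03,0,0,0,0]],
  ],
)

```text
clock: 17.43
position: [0.4282, -0.1407, 0.0845]
ee_rot: [2.354, 2.075, 0.01]
force: [-1.4, -3.9, 2.1]
width: 0.373
```

```bash
python3 snap.py 11 top side; python3 - <<'E'
from h import *
im=cv2.imread("pics/top11.png")
cv2.imwrite("pics/top11z.png",cv2.resize(im[210:290,230:390],None,fx=5,fy=5,interpolation=cv2.INTER_CUBIC))
s=cv2.imread("pics/side11.png")
cv2.imwrite("pics/side11z.png",cv2.resize(s[180:340,240:420],None,fx=3.7,fy=3.7,interpolation=cv2.INTER_CUBIC))
E
```

```text
17.4833 [ 0.4283 -0.1407  0.0845] yaw y -7.204821352246738 j [-0.197   0.3998  0.5148  2.1958 -0.3448  0.6153  0.4417] F [-0.434  -3.5376  3.3842] 0.3683883336780522
```

View pics/top11z.png

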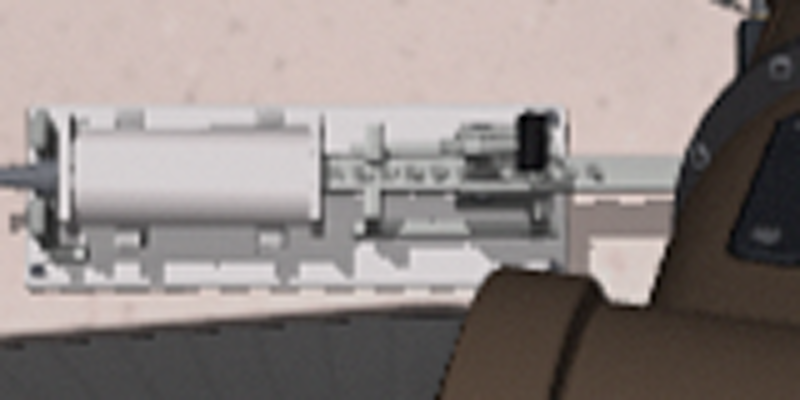

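View pics/side11z.png

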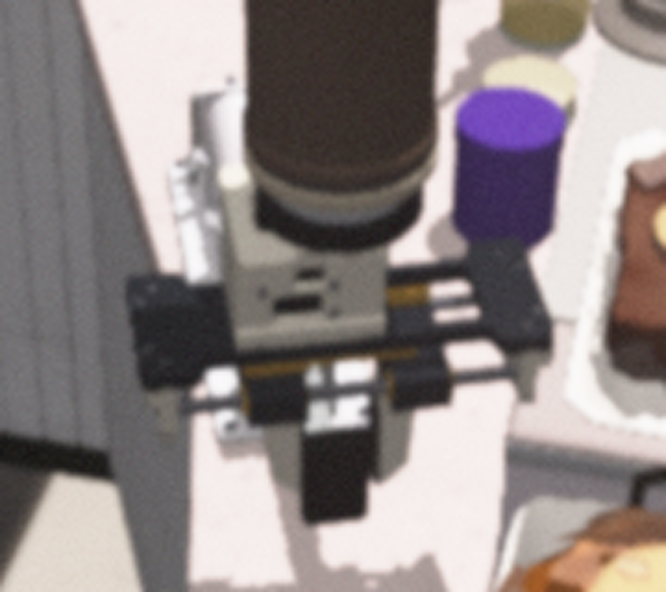

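Request:
step_arm(
  series=[
    [[0.03,0,0.001,0,0],[0.03,0.0002,0.002,0,0],[0.03,0.0003,0.003,0,0],[0.03,0.0004,0.004,0,0],[0.03,0.0004,0.004,0,0],[0.03,0.0004,0.004,0,0]],
  ],
)

```text
clock: 18.03
position: [0.4287, -0.1371, 0.0846]
ee_rot: [2.354, 2.074, 0.01]
force: [-1.2, -4.0, 3.4]
width: 0.364
```

Request:
step_arm(
  series=[
    [[0.03,0,0.001,0.0003,0],[0.03,0.0002,0.002,0.0005,0],[0.03,0.0003,0.003,0.0005,0],[0.03,0.0004,0.004,0.0005,0],[0.03,0.0004,0.004,0.0005,0],[0.03,0.0004,0.004,0.0005,0]],
  ],
)

```text
clock: 18.53
position: [0.429, -0.1327, 0.085]
ee_rot: [2.354, 2.075, 0.01]
force: [-0.4, -1.3, 0.1]
width: 0.369
```

Request:
step_arm(
  series=[
    [[0.03,0,0.001,0,0],[0.03,0.0002,0.002,0,0],[0.03,0.0003,0.003,0,0],[0.03,0.0004,0.004,0,0],[0.03,0.0004,0.004,0,0],[0.03,0.0004,0.004,0,0]],
  ],
)

```text
clock: 19.03
position: [0.4294, -0.1292, 0.0851]
ee_rot: [2.354, 2.074, 0.009]
force: [-1.3, -6.1, 1.1]
width: 0.372
```

Request:
step_arm(
  series=[
    [[0.03,0,0.001,0,0],[0.03,0.0001,0.002,0,0],[0.03,0.0002,0.003,0,0],[0.03,0.0002,0.003,0,0],[0.03,0.0002,0.003,0,0]],
  ],
)

```text
clock: 19.45
position: [0.4295, -0.1289, 0.0853]
ee_rot: [2.355, 2.069, 0.007]
force: [-3.1, -15.1, 0.9]
width: 0.37
```

```bash
python3 snap.py 12 top wrist; python3 - <<'E'
from h import *
im=cv2.imread("pics/top12.png")
cv2.imwrite("pics/top12z.png",cv2.resize(im[210:290,230:390],None,fx=5,fy=5,interpolation=cv2.INTER_CUBIC))
E
```

```text
19.5 [ 0.4295 -0.129   0.0853] yaw y -7.384301651931159 j [-0.2322  0.3948  0.521   2.2026 -0.3397  0.6111  0.4062] F [ -2.9806 -14.4535   1.0769] 0.3690902607536946
```

View pics/top12z.png

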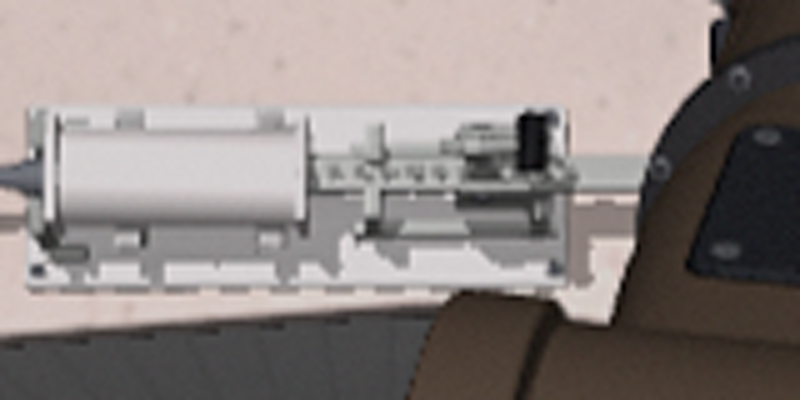

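View pics/wrist12.png

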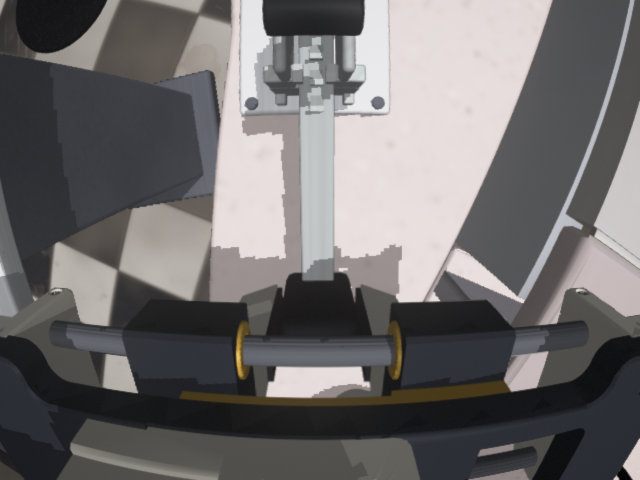

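Request:
step_arm(
  series=[
    [[0.03,0.0001,0.001,0,0],[0.07,0.0001,0.001,0,0],[0.07,0.0001,0.001,0,0],[0.07,0.0001,0.001,0,0],[0.07,0.0001,0.001,0,0],[0.07,0.0001,0.001,0.02,0],[0.07,0.0001,0.001,0.06,0],[0.07,0.0001,0.001,0.1,0],[0.06,0.004,0.03,0.105,0],[0.06,0.008,0.065,0.105,0],[0.06,0.012,0.1,0.105,0],[0.06,0.0125,0.113,0.105,0],[0.06,0.0125,0.113,0.105,0],[0.06,0.0125,0.113,0.105,0]],
  ],
)

```text
clock: 20.72
position: [0.4419, -0.0152, 0.1902]
ee_rot: [2.352, 2.072, 0.007]
force: [-0.3, -0.6, -0.9]
width: 0.654
```

```bash
python3 snap.py 13 wrist; python3 - <<'E'
from h import *
import pickle
p,d,s=pickle.load(open("pics/wrist13.pkl","rb"))
P=cloud("wrist",d,p)
for v in range(200,350,8): print(v,P[v,318])
E
```

```text
20.7167 [ 0.4419 -0.0152  0.1902] yaw y -7.233672280983497 j [-0.578   0.1979  0.5788  2.1046 -0.1384  0.8677 -0.0454] F [-0.3269 -0.5675 -0.9222] 0.6542219403272277
200 [0.4453 0.0131 0.061 ]
208 [0.4459 0.0206 0.1274]
216 [0.4453 0.0158 0.1264]
224 [0.4447 0.0111 0.1265]
232 [0.4441 0.0063 0.1267]
240 [0.4436 0.0023 0.1293]
248 [ 0.443  -0.0025  0.1294]
256 [ 0.4424 -0.0068  0.131 ]
264 [ 0.4419 -0.011   0.1329]
272 [ 0.4414 -0.0145  0.1366]
280 [ 0.4407 -0.0197  0.1359]
288 [ 0.4362 -0.0588  0.059 ]
296 [ 0.4353 -0.0662  0.0585]
304 [ 0.4343 -0.0736  0.0581]
312 [ 0.4334 -0.0814  0.0576]
320 [ 0.4324 -0.0887  0.0581]
328 [ 0.4315 -0.0962  0.0587]
336 [0.4444 0.0145 0.2545]
344 [0.4443 0.0143 0.2579]
```

View pics/wrist13.png

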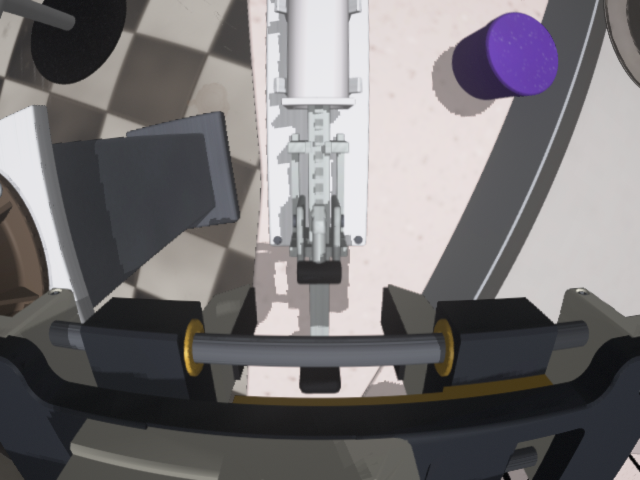

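Request:
step_arm(
  series=[
    [[0.06,-0.0003,-0.001,-0.03,0],[0.06,-0.0003,-0.001,-0.06,0],[0.06,-0.0003,-0.001,-0.065,0],[0.06,-0.0003,-0.001,-0.065,0],[0.02,-0.0003,-0.001,-0.065,0],[0.02,-0.0003,-0.001,-0.065,0],[0.02,-0.0003,-0.001,-0.065,0],[0.02,-0.0003,-0.001,-0.065,0],[0.02,-0.0003,-0.001,-0.065,0],[0.02,-0.0003,-0.001,-0.065,0]],
  ],
  squeeze=6,
)

```text
clock: 21.6
position: [0.4423, -0.0172, 0.1258]
ee_rot: [2.353, 2.069, 0.009]
force: [1.9, 0.8, -1.5]
width: 0.285
```

Request:
step_arm(
  series=[
    [[0.02,0.001,0.0075,0.0027,0],[0.02,0.0019,0.0151,0.0041,0],[0.02,0.0029,0.0228,0.0043,0],[0.02,0.0039,0.0305,0.0033,0],[0.02,0.0048,0.0378,0.0011,0],[0.02,0.0057,0.0448,-0.0022,0],[0.02,0.0065,0.0512,-0.0066,0],[0.02,0.0072,0.0567,-0.012,0],[0.02,0.0078,0.0614,-0.0181,0],[0.02,0.0081,0.0644,-0.0234,0],[0.02,0.0081,0.0644,-0.0234,0],[0.02,0.0081,0.0644,-0.0234,0]],
  ],
)

```text
clock: 22.6
position: [0.4504, 0.0476, 0.1021]
ee_rot: [2.353, 2.07, 0.008]
force: [0.4, 3.4, 1.7]
width: 0.283
```

Request:
step_arm(
  series=[
    [[0.05,0,0,0,0],[0.05,0,0,0,0],[0.05,0,0,0,0],[0.05,0,0,0,0],[0.06,0,0,0.02,0],[0.06,0,0,0.05,0],[0.06,0,0,0.08,0],[0.06,0,-0.02,0.09,0],[0.06,0,-0.02,0.09,0],[0.06,0,-0.02,0.09,0]],
  ],
)

```text
clock: 23.43
position: [0.4507, 0.0269, 0.1927]
ee_rot: [2.355, 2.067, 0.011]
force: [-0.9, 0.9, -0.3]
width: 0.652
```

```bash
python3 snap.py 14 wrist side top; python3 - <<'E'
from h import *
import pickle
p,d,s=pickle.load(open("pics/wrist14.pkl","rb"))
P=cloud("wrist",d,p)
for v in range(150,290,5): print(v,P[v,318])
E
```

```text
23.5333 [0.4499 0.0279 0.1916] yaw y -7.333834740902052 j [-0.6733  0.2124  0.5858  2.0853 -0.1486  0.8759 -0.1313] F [-0.5509  0.2003  0.6186] 0.649618850590988
150 [0.4594 0.0929 0.0751]
155 [0.459  0.0894 0.0759]
160 [0.4585 0.0862 0.0792]
165 [0.4581 0.0826 0.0785]
170 [0.4575 0.0773 0.0602]
175 [0.457  0.0734 0.059 ]
180 [0.4566 0.0699 0.0611]
185 [0.4561 0.066  0.0602]
190 [0.4556 0.0623 0.0602]
195 [0.4551 0.0585 0.0602]
200 [0.4546 0.0549 0.0617]
205 [0.4541 0.0508 0.06  ]
210 [0.4536 0.0469 0.0597]
215 [0.4541 0.0538 0.1082]
220 [0.4537 0.0512 0.1108]
225 [0.4533 0.0482 0.1113]
230 [0.4529 0.045  0.1115]
235 [0.4517 0.0337 0.0829]
240 [0.4512 0.0306 0.0848]
245 [0.4508 0.027  0.0852]
250 [0.4503 0.0236 0.0861]
255 [0.4498 0.02   0.0863]
260 [0.4494 0.0165 0.0872]
265 [0.4489 0.0131 0.0883]
270 [0.4485 0.0099 0.0897]
275 [0.4481 0.0072 0.0926]
280 [0.4476 0.0036 0.0931]
285 [ 0.4471 -0.0007  0.0921]
```

View pics/wrist14.png

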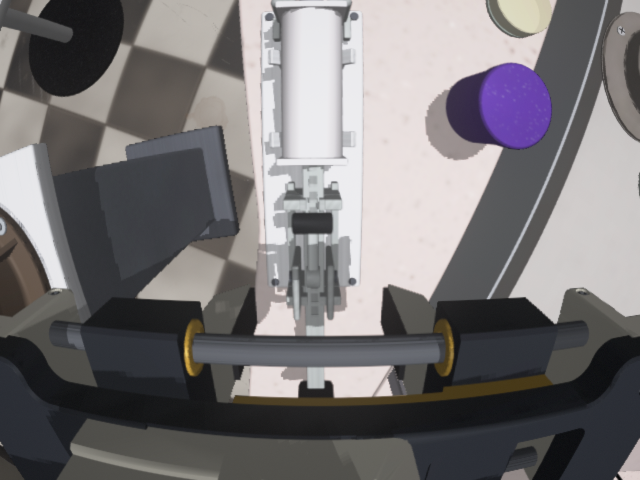

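```bash
python3 - <<'E'
from h import *
import pickle
im=cv2.imread("pics/top14.png")
cv2.imwrite("pics/top14z.png",cv2.resize(im[210:290,230:390],None,fx=5,fy=5,interpolation=cv2.INTER_CUBIC))
s=cv2.imread("pics/side14.png")
cv2.imwrite("pics/side14z.png",cv2.resize(s[180:340,240:420],None,fx=3.7,fy=3.7,interpolation=cv2.INTER_CUBIC))
E
```

```text
(no output)
```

View pics/top14z.png

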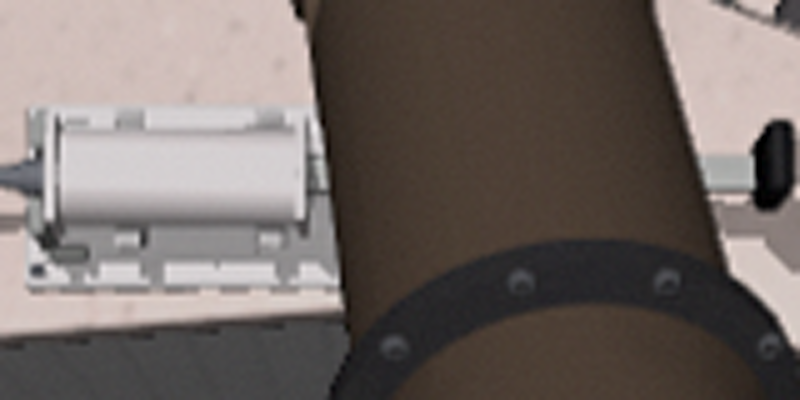

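View pics/side14z.png

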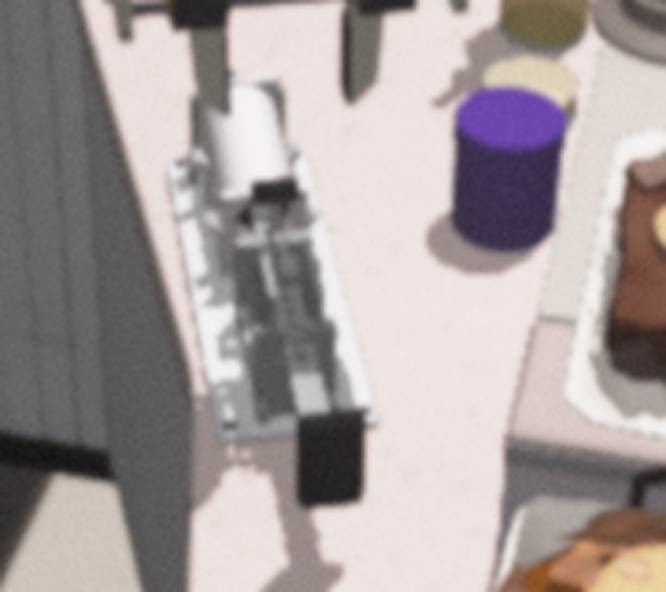

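Request:
step_arm(
  series=[
    [[0,-0.005,-0.03,0,0],[0,-0.01,-0.065,0,0],[0,-0.015,-0.1,0,0],[0,-0.02,-0.135,0,0],[0,-0.024,-0.165,0,0],[0,-0.0255,-0.183,0,0],[0,-0.0255,-0.183,0,0],[0,-0.0255,-0.183,0,0],[0,-0.0255,-0.183,-0.03,0],[0,-0.0255,-0.183,-0.065,0],[0,-0.0255,-0.183,-0.095,0],[0,-0.0255,-0.183,-0.105,0],[0,-0.0255,-0.183,-0.105,0],[0,-0.0255,-0.183,-0.105,0]],
  ],
)

```text
clock: 24.75
position: [0.4243, -0.1544, 0.0865]
ee_rot: [2.353, 2.072, 0.005]
force: [-0.2, 0.5, 0.2]
width: 0.006
```

```bash
python3 snap.py 15 wrist;python3 - <<'E'
from h import *
import pickle
p,d,s=pickle.load(open("pics/wrist15.pkl","rb"))
P=cloud("wrist",d,p)
for v in range(215,330,6): print(v,P[v,318],P[v,300])
E
```

```text
24.75 [ 0.4243 -0.1544  0.0865] yaw y -7.266842188382638 j [-0.2113  0.406   0.5736  2.1959 -0.3746  0.6259  0.5045] F [-0.1888  0.4823  0.2173] 0.005718338128132895
215 [ 0.4286 -0.1151  0.0573] [ 0.4159 -0.1263  0.0013]
221 [ 0.4282 -0.118   0.0576] [ 0.4153 -0.1305 -0.0002]
227 [ 0.4279 -0.1209  0.058 ] [ 0.4189 -0.121   0.0531]
233 [ 0.4276 -0.1225  0.0628] [ 0.4193 -0.1213  0.0632]
239 [ 0.4277 -0.1221  0.0743] [ 0.4198 -0.1211  0.0741]
245 [ 0.4276 -0.1225  0.0817] [ 0.42   -0.1216  0.0813]
251 [ 0.4275 -0.1223  0.0904] [ 0.4204 -0.1215  0.0899]
257 [ 0.4275 -0.1228  0.0961] [ 0.4206 -0.122   0.0959]
263 [ 0.4272 -0.1244  0.0984] [ 0.4204 -0.1235  0.0985]
269 [nan nan nan] [ 0.4202 -0.1257  0.0992]
275 [ 0.4267 -0.1287  0.1   ] [ 0.4198 -0.1282  0.099 ]
281 [ 0.4264 -0.1312  0.0998] [ 0.4195 -0.1303  0.1   ]
287 [ 0.426  -0.1343  0.0985] [ 0.4191 -0.133   0.0994]
293 [ 0.4247 -0.1452  0.0802] [ 0.417  -0.143   0.0828]
299 [ 0.4245 -0.1467  0.0834] [ 0.4173 -0.1426  0.0898]
305 [ 0.4241 -0.1492  0.0843] [ 0.4231 -0.1185  0.1447]
311 [ 0.4238 -0.1518  0.0849] [ 0.4232 -0.1183  0.1485]
317 [ 0.4235 -0.1539  0.0867] [ 0.4234 -0.1183  0.1518]
323 [ 0.4231 -0.157   0.0865] [ 0.4235 -0.1184  0.1546]
329 [ 0.4228 -0.1594  0.0876] [ 0.4237 -0.118   0.1581]
```

View pics/wrist15.png

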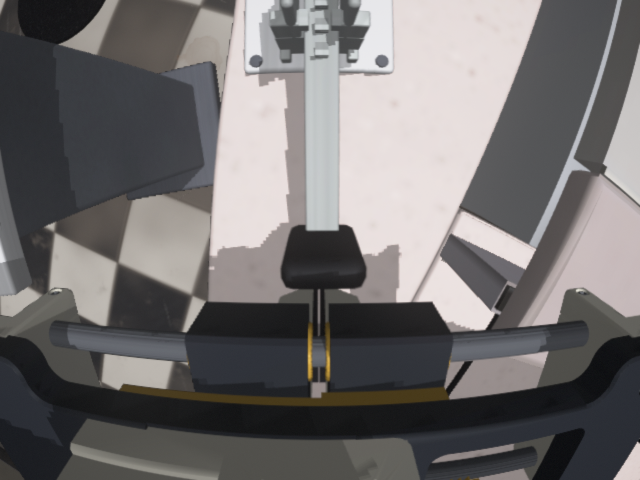

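Request:
step_arm(
  series=[
    [[0,0.001,0.003,0,0],[0,0.0022,0.006,0,0],[0,0.0025,0.007,0,0],[0,0.0025,0.007,0,0],[0,0.0025,0.007,0,0]],
  ],
)

```text
clock: 25.22
position: [0.4278, -0.1475, 0.0877]
ee_rot: [2.352, 2.071, 0.009]
force: [-0.4, 0.2, 0.1]
width: 0.005
```

Request:
step_arm(
  series=[
    [[0,0.0001,0.0008,0,0],[0,0.0002,0.0015,0,0],[0,0.0002,0.0015,0,0],[0,0.0002,0.0015,0,0]],
  ],
)

```text
clock: 25.55
position: [0.4279, -0.1472, 0.0878]
ee_rot: [2.352, 2.069, 0.007]
force: [-0.3, -5.9, 0.6]
width: 0.003
```

Request:
step_arm(
  series=[
    [[0,0.0001,0.001,0,0],[0,0.0002,0.002,0,0],[0,0.0003,0.0025,0,0],[0,0.0003,0.0025,0,0],[0,0.0003,0.0025,0,0]],
  ],
)

```text
clock: 25.97
position: [0.4279, -0.1471, 0.088]
ee_rot: [2.352, 2.065, 0.005]
force: [-2.9, -10.6, 0.2]
width: 0.008
```

Request:
step_arm(
  series=[
    [[0,-0.001,-0.006,0,0],[0,-0.002,-0.012,0,0],[0,-0.002,-0.014,0.02,0],[0,-0.002,-0.014,0.06,0],[0,-0.002,-0.014,0.1,0],[0,-0.002,-0.014,0.14,0],[0,-0.01,-0.014,0.17,0],[0,-0.01,-0.014,0.18,0],[0,-0.01,-0.014,0.18,0]],
  ],
)

```text
clock: 26.72
position: [0.4191, -0.1614, 0.2708]
ee_rot: [2.35, 2.064, 0.012]
force: [-0.6, -0.7, 0.2]
width: 0.005
```

```bash
python3 snap.py 16 top wrist; python3 - <<'E'
from h import *
im=cv2.imread("pics/top16.png")
cv2.imwrite("pics/top16z.png",cv2.resize(im[210:290,230:390],None,fx=5,fy=5,interpolation=cv2.INTER_CUBIC))
E
```

```text
26.7667 [ 0.4185 -0.161   0.269 ] yaw y -7.391798268140618 j [-0.4112  0.1019  0.7357  1.9898 -0.0769  1.0633  0.2294] F [-0.1483  0.5705 -0.8138] 0.005890770318497014
```

View pics/top16z.png

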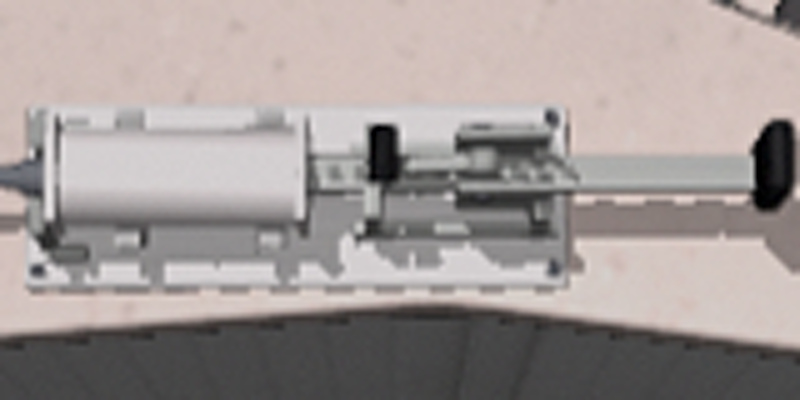

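View pics/wrist16.png

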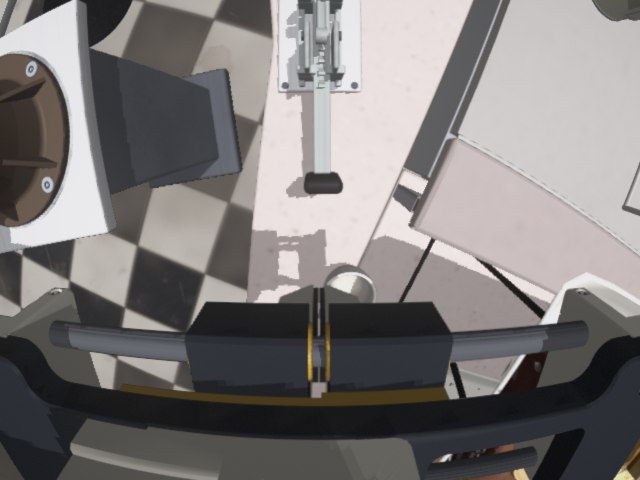

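The pictures show the base still at zoom columns 27–567, the cartridge home, the pawl barrel down at (382,152) and the grip at (774,165). All of it matches what I measured, so I'm handing in.

```bash
python3 -c "
from cell import arm
print(arm.sign_off())"
```

```text
the job is handed in; nothing more can be done
None
```

The filler is loaded and the job is handed in at about 27 s. I did it in the order asked: threw the pawl over, drew the rod back to its stop, laid the cartridge in, pushed the rod in, then lowered the pawl.

- **Rod back:** I felt the stop at about 9.5 N after 51.5 mm of travel.
- **Cartridge:** it sits in the saddles with its nozzle in the slot. The rod pushed it forward about 6 mm until its front collar met the plate.
- **Pusher on the piston:** contact was hard, about 15 N with no further movement, with the piston roughly 23 mm inside. After lowering the pawl I pressed the grip again with about 10.6 N and the rod did not move.
- **Filler and cup:** the base edges are at the same pixels before and after, so the filler did not shift visibly. I never touched the cup.

**Pawl position:** the barrel stands about 104 mm up, which puts the pawl at about 0.17 rad, so its tip rests on a tooth rather than down between two. It was at about that angle at the start too. Dropping it between teeth would have meant taking the pusher off the piston, so I left it.

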